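Square up and weigh down a freshly glued display base

ROBOT

A 6-joint arm with a two-finger parallel gripper is mounted at the origin on the work surface. World frame = base frame: x ahead of the robot, y to its left, z up, the work surface at z = 0. Lengths are in mm, angles in degrees, forces in N, time in s.
With the tool pointing down it reaches from about 400 to 925 mm from the base axis. Payload 3.4 kg.
Tool frame: the origin (TCP) lies at the very end of the fingers, on their centre line; the grasp point (between the pads) lies 19 mm behind it; z points along the fingers, y is the line along which they close (so a half turn about z gives the same grasp; the last joint's range is limited). The gripper opens to 85 mm and grips with 20 to 120 N. Pads are 22 mm wide; open, the fingers measure 114 mm over their backs; the gripper's body (76 mm by 85 mm) begins 54 mm behind the grasp point. The pads swing forward as they close: fully open they stand 13 mm farther back than shut.
Start: joints at [71.419, 17.578, 86.31, -0, 76.112, -4.211], TCP at [142.726, 557.01, 231.305] pointing down, gripper open.
Joint ranges: [-179.03, 179.03], [-60, 130.46], [8.19, 133.38], [-81.62, 261.62], [5.75, 156.47], [-153.77, 153.77]. Speed limits (degrees/s): [147.25, 147.25, 180, 180, 180, 180].

INTERFACE

Orientations are given as a 3x3 rotation matrix whose columns are the frame's x, y, z axes.
In Python, from bench import manip gives the robot as it stands.
- The arm moves only by the tool play_rows, never from a script. Its argument "commands" is text: rows parted by semicolons, each of 7 numbers parted by spaces: the closure, from 0 (fully open) to 1 (shut), then the shift along the tool's x, y, z in m, then the turn, a rotation vector about the tool's x, y, z in rad. In form: claw dx dy dz ax ay az; .... A call has 1 to 12 rows; each row shifts and turns the commanded pose from where the row before left it, along the tool's axes as they then stand; what a row does not reach is not made up. A row lasts 1/8 s, in which the tool goes at most 62.5 mm and 10.7 degrees, less where a joint would pass 70% of its speed; a pose out of reach is approached as far as the arm can. A call is refused whole if a number of a shift passes 0.0625 or a number of a turn 0.188, either way. A call with a gripper value outside its range is refused whole. The fingers move at their own pace and stop on an object; "grip_force" is the grip in N (left out, the last holds). Time passes only in rows, so rows that do not move let the fingers close. It gives the time, the measured TCP pose, the force, the opening and the grip force at its end, in the units of the state.
- manip.read_state(): the state, without advancing time (a new reading comes with each control period).
- manip.camera(name): name is "scene" or "top" or "wrist"; returns the picture (400x640x3 uint8, red, green, blue); there is no depth.
- manip.calibration(name): a dict with "fx", "fy", "cx", "cy" (pixels), "k1" (the pictures are not rectified: a ray, as slopes to the right and down, at radius r is drawn at 1 + k1 r^2 times it, then the intrinsics apply), "origin" and "attitude" of the camera in the world. Camera axes: x right, y down, z forward; pixel columns grow to the right and rows downward; lengths in mm; the calibration is good to about 2 mm. A picture is of the moment at which its call begins: read the wrist's pose just before it. calibration takes no time and is no camera call; for the wrist camera it gives the pose at the moment of the call.
- manip.hand_in(): hands the job in; it is judged then, once.
Trained networks look in the newest picture that a camera, given by its name, has taken for a name from the list of things; names that differ only in an ending like _2 or _b are one class to them, and where a whole thing is asked for, a point or a joint stands for the part that bears it (a point fixed in the world has none). Each returns a list of dicts, best first, with "score" (0 to 1); they miss things now and then, are a little off and sometimes report something else, mostly with a low value. They report only what shows in the picture. A call takes as long as a camera call.
- manip.outline_of(camera, label): "pixels" (400x640 bool, what is visible of it) and "xy" ([column, row] in pixels, amid what is visible of it).
The state is a dict: "t": time; "joints": joint angles; "joint_vel": joint speeds; "tau": joint torques, N m; "eef_pos": TCP position; "tcp_rot": TCP orientation; "contact_force": force on the tool from outside, world axes, zero at the start; "moment": the same for the moment, N m; "grip_width": opening from 0.0 (shut) to 1.0 (fully open); "gripper_force": force on a finger pad.
Only numpy, scipy, OpenCV 4.12 (cv2) and the standard library are available. Lean on these libraries where they do the work, as an engineer would, in place of code of your own. Each camera call takes 0.05 s, during which the arm holds its last target. There are 200 camera calls.

TASK

The two boards of a model's display base have just been laid together with glue in the gluing jig and have slid askew. Push both boards fully home into the jig's corner, so that each lies flush against both fences, then weigh them down with one steady, straight pile of all three weights centred on the boards: widest base first, narrowest last, each upright and set down gently, not dropped. Leave the plastic jeep and the dish of parts where they are.

Things in the scene. Friction and masses are not known exactly. Their poses are not given: they have to be found in the camera images.
- jig_corner (a point): Gluing jig, fixed: steel sheet 195 x 245 x 4 mm with two aluminium fences 26 mm high, 7.5 mm thick. This point is where the fences' inner faces meet, on the sheet's top (7 mm above the bench, 4 mm above the 3 mm cutting mat). x points square at the far fence (inner face x = 0), y square at the left fence (inner face y = 0), z up. The sheet reaches 187 mm to -x, 237 mm to -y; those sides are open.
- lower_board: Dark wooden board 110 (x) x 150 (y) x 15 mm, 0.17 kg, flat on the jig's steel sheet and free to slide; too wide to grasp. Origin: centre of the underside; z up. It starts turned less than 0.15 rad from the jig's axes, so home means its centre 55 mm from the far fence and 75 mm from the left fence.
- upper_board: Lighter wooden board 110 (x) x 150 (y) x 12 mm, 0.13 kg, lying loose on the lower board, up to 10 mm and 0.08 rad askew from it; the fresh glue lets it slide. Origin: centre of the underside; z up. Same outline as the lower board; when home its top stands 27 mm above the steel sheet, 1 mm above the fences.
- block: Weight: flat ground steel bench block 96 (x) x 64 (y) x 19 mm, about 0.9 kg, lying flat on the mat. Origin: centre of the underside; z up.
- tin: Weight: full, closed round metal tin with a flat lid and a paper band, diameter 60 mm, height 55 mm, 0.2 to 0.4 kg, standing on the mat. Origin: centre of the underside; z up.
- brass_weight: Weight: knobbed brass scale weight, about 0.4 kg: cylinder of diameter 38 mm and height 44 mm, above it a neck and a knob of diameter 22 mm, total height 64 mm, standing on the mat. Origin: centre of the underside; z up.
- jeep: Half-built tan plastic model jeep, about 142 x 76 x 56 mm, a bystander standing on its wheels on the mat. Origin: under its middle; x along its length (front at -x).
- dish: Clear round plastic dish with small tan parts, diameter 90 mm, height 18 mm, a bystander on the mat beyond the jig. Origin: centre of the underside.

How it is judged (in metres and radians):
On the way, in this order (a step that is already met when the one before it is completed fails the run):
1. both boards are pushed home, flush against both fences (x of lower_board in the frame of jig_corner between -0.0595 and -0.05 m and y of lower_board in the frame of jig_corner between -0.0795 and -0.07 m and z of lower_board in the frame of jig_corner between -0.004 and 0.004 m and angle between the x axis of each of lower_board, upper_board and the x axis of jig_corner, either way round below 0.04 rad and x of upper_board in the frame of jig_corner between -0.0595 and -0.05 m and y of upper_board in the frame of jig_corner between -0.0795 and -0.07 m and z of upper_board in the frame of jig_corner between 0.011 and 0.019 m), for 0.2 s.
2. the steel block lies flat on the middle of the boards, let go (z of block in the frame of upper_board between 0.008 and 0.016 m and horizontal distance between block and upper_board below 0.025 m and angle between block's own z axis and vertical below 0.06 rad and linear speed of block below 0.03 m/s and contact force between the fingers and block below 0.3 N), for 0.2 s.
3. the tin stands on the middle of the block, let go (z of tin in the frame of block between 0.015 and 0.023 m and horizontal distance between tin and block below 0.015 m and angle between tin's own z axis and vertical below 0.06 rad and linear speed of tin below 0.03 m/s and contact force between the fingers and tin below 0.3 N), for 0.2 s.
4. the brass weight stands on the middle of the tin, let go (z of brass_weight in the frame of tin between 0.051 and 0.059 m and horizontal distance between brass_weight and tin below 0.012 m and angle between brass_weight's own z axis and vertical below 0.06 rad and linear speed of brass_weight below 0.03 m/s and contact force between the fingers and brass_weight below 0.3 N), for 0.2 s.
At the end, for the whole second after the job is handed in: Both boards lie in the jig's corner, edges within 4.5 mm of both fences, square within 0.04 rad. Upright, at rest and let go: block centre within 25 mm of the upper board's, tin within 15 mm of the block's, brass weight within 12 mm of the tin's; heights right within 4 mm (all of step 1 and all of step 2 and all of step 3 and all of step 4); the robot touches nothing.
It fails at once if the jeep is moved more than 15 mm (distance of jeep from where it was at the start of the episode above 0.015 m).
It fails at once if the dish is moved more than 15 mm (distance of dish from where it was at the start of the episode above 0.015 m).
It fails at once if the block is dropped or slammed on the boards (over 250 N) (contact force between block and upper_board above 250 N).
It fails at once if the tin is dropped or slammed on the block (over 100 N) (contact force between tin and block above 100 N).
It fails at once if the brass weight is dropped or slammed on the tin (over 100 N) (contact force between brass_weight and tin above 100 N).
It also fails if it takes over 72 s, if anything falls off the work surface, if the arm or the gripper's body presses on something with over 40 N, if the wrist force passes 120 N, or if a joint passes its speed limit or range.

## Working session

There is one attempt and no reset: what is moved stays moved. The work goes in short steps, Python scripts to look and compute and a tool call to move; the robot and the scene stay as the last step left them, time stands still between calls to the robot, and variables do not carry over. Pictures are saved under pics/ and viewed, at most 10 in all, crops included, and the job is handed in when it is done.

Besides the shell and the picture viewer there is one more tool, called after "Request:" as name(argument=value, ...) on one line, values as JSON. play_rows: Moves the arm, as the interface text tells. Its arguments: {"type":"object","properties":{"commands":{"type":"string"},"grip_force":{"type":"number"}},"required":["commands"]}

```bash
mkdir -p pics; cat > h.py <<'E'
from bench import manip
import numpy as np, cv2
def cal(n):
    c=manip.calibration(n);return c
def ray(c,px):
    K=np.array([[c['fx'],0,c['cx']],[0,c['fy'],c['cy']],[0,0,1.]])
    u=cv2.undistortPoints(np.array(px,float).reshape(-1,1,2),K,np.array([c['k1'],0,0,0,0.]),).reshape(-1,2)
    d=np.c_[u,np.ones(len(u))]@np.array(c['attitude']).T
    return np.array(c['origin']),d
def onz(c,px,z):
    o,d=ray(c,px);return o+d*((z-o[2])/d[:,2])[:,None]
def proj(c,P):
    K=np.array([[c['fx'],0,c['cx']],[0,c['fy'],c['cy']],[0,0,1.]])
    A=np.array(c['attitude']);p=(np.array(P,float).reshape(-1,3)-np.array(c['origin']))@A
    return cv2.projectPoints(p,np.zeros(3),np.zeros(3),K,np.array([c['k1'],0,0,0,0.]))[0].reshape(-1,2)
E
python3 - <<'E'
from h import *
s=manip.read_state();print(s['t'],s['eef_pos'],s['tcp_rot'],s['contact_force'],s['gripper_force'])
for n in('scene','top'):
    c=cal(n);print(n,{k:np.round(v,3).tolist() for k,v in c.items()})
    im=manip.camera(n);cv2.imwrite(f'pics/{n}0.png',im[:,:,::-1])
    for l in('lower_board','upper_board','block','tin','brass_weight','jeep','dish','jig_corner'):
        try:
            for o in manip.outline_of(n,l)[:2]:
                r=cv2.minAreaRect(np.argwhere(o['pixels'])[:,::-1].astype(np.float32))
                print(n,l,round(o['score'],2),np.round(o['xy']),np.round(r[0]),np.round(r[1]),round(r[2]),o['pixels'].sum(),np.round(onz(c,[o['xy']],20)[0]))
        except Exception as e: print(l,e)
E
```

```text
0.0 [142.47621828 556.32476929 230.37753996] [[-9.68728644e-01  2.48121732e-01 -6.48608340e-04]
 [ 2.48122540e-01  9.68726661e-01 -1.96503380e-03]
 [ 1.40756603e-04 -2.06451888e-03 -9.99997859e-01]] [-0.49004541  0.30245455 -0.72975084] 0.0
scene {'fx': 497.471, 'fy': 497.471, 'cx': 320.013, 'cy': 204.294, 'k1': -0.055, 'origin': [1066.604, 466.125, 921.446], 'attitude': [[-0.746, 0.534, -0.398], [0.666, 0.594, -0.452], [-0.005, -0.602, -0.798]]}
scene lower_board 0.62 [374. 226.] [356. 220.] [35. 79.] 85 468 [571.  79.  20.]
scene upper_board 0.95 [353. 197.] [351. 199.] [71. 44.] 25 2769 [547.  -9.  20.]
scene block 0.8 [289. 120.] [289. 117.] [22. 39.] 82 784 [ 494. -304.   20.]
scene tin 0.68 [507. 252.] [504. 252.] [31. 38.] 34 991 [406. 315.  20.]
scene tin 0.47 [289. 120.] [288. 118.] [22. 38.] 81 799 [ 495. -304.   20.]
scene brass_weight 0.57 [428. 298.] [424. 299.] [19. 27.] 27 450 [614. 273.  20.]
scene jeep 0.85 [230. 146.] [234. 148.] [34. 60.] 88 1573 [ 663. -330.   20.]
scene dish 0.62 [257. 267.] [258. 268.] [40. 43.] 76 1397 [824. -12.  20.]
scene jig_corner 0.57 [37
[... 247 characters left out ...]
6, -0.995]]}
top lower_board 0.65 [301. 236.] [300. 236.] [10.  3.] 72 29 [502.  62.  20.]
top lower_board 0.5 [229. 196.] [229. 195.] [16. 14.] 45 195 [622. 274.  20.]
top upper_board 0.82 [324. 218.] [323. 216.] [38. 52.] 72 1935 [554.  -6.  20.]
top block 0.97 [432. 237.] [432. 240.] [23. 33.] 27 736 [ 495. -319.   20.]
top tin 0.87 [215. 264.] [214. 267.] [21. 23.] 45 405 [422. 314.  20.]
top brass_weight 0.5 [228. 195.] [230. 196.] [13. 15.] 90 178 [623. 275.  20.]
top jeep 0.6 [434. 178.] [429. 180.] [27. 50.] 32 1171 [ 667. -332.   20.]
top dish 0.85 [326. 128.] [326. 130.] [29. 29.] 90 704 [820. -13.  20.]
top jig_corner 0.56 [291. 213.] [315. 216.] [69. 86.] 80 3832 [568.  90.  20.]
```

```bash
python3 - <<'E'
import cv2
a=cv2.imread('pics/top0.png')[90:300,180:480];b=cv2.imread('pics/scene0.png')[80:330,180:560]
cv2.imwrite('pics/a.png',cv2.resize(a,(798,558),interpolation=2));cv2.imwrite('pics/b.png',cv2.resize(b,(798,525),interpolation=2))
E
```

```text
(no output)
```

View pics/a.png

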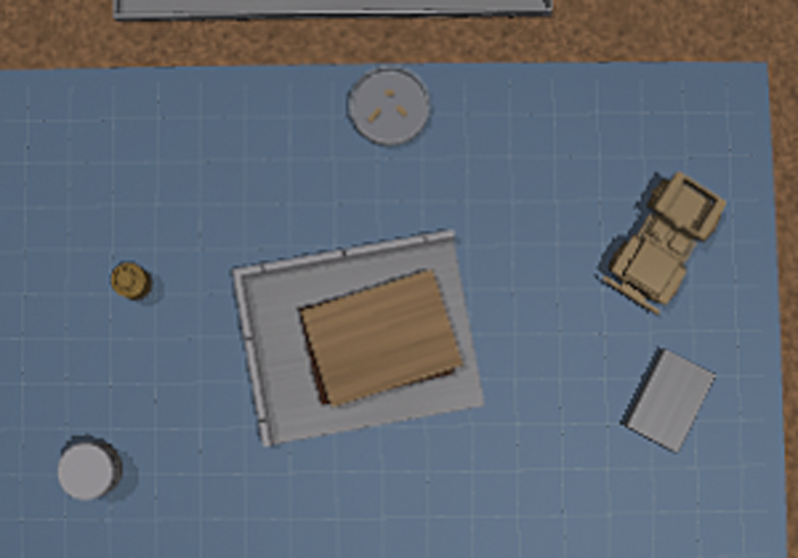

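View pics/b.png

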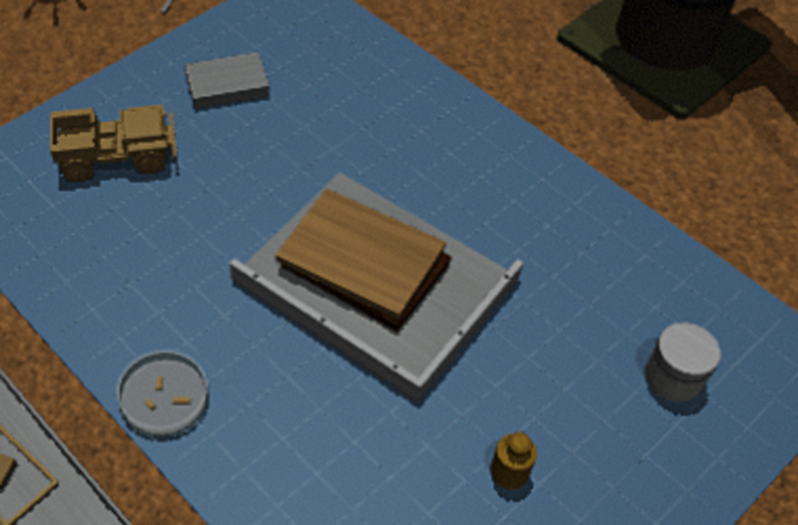

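```bash
cat >> h.py <<'E'
from scipy.optimize import minimize, least_squares
def box(a,b,h): return np.array([[i*a/2,j*b/2,k*h] for i in(-1,1) for j in(-1,1) for k in(0,1)],float)
def cyl(d,z0,z1):
    t=np.linspace(0,2*np.pi,25)[:-1];return np.array([[d/2*np.cos(q),d/2*np.sin(q),z] for z in(z0,z1) for q in t])
SH={'block':box(96,64,19),'tin':cyl(60,0,55),'brass_weight':np.r_[cyl(38,0,44),cyl(22,58,64)],'upper_board':box(110,150,12)}
def place(S,p):
    c,s=np.cos(p[3]),np.sin(p[3]);return S@np.array([[c,-s,0],[s,c,0],[0,0,1]]).T+np.array(p[:3])
def fit(name,obs,p0,freeyaw=True,freez=True):
    # obs: list of (cal,mask); silhouette moments/IoU, 8x sub-pixel masks through antialiased fill
    S=SH[name]
    def cost(q):
        p=[q[0],q[1],q[2]if freez else p0[2],q[3]/100 if freeyaw else p0[3]];e=0
        for c,m in obs:
            h=cv2.convexHull(proj(c,place(S,p)).astype(np.float32))
            R=np.zeros(m.shape,np.uint8);cv2.fillConvexPoly(R,np.round(h*16).astype(int),255,cv2.LINE_AA,4)
            R=R/255.;mm=m.astype(float);e+=1-np.minimum(R,mm).sum()/np.maximum(R,mm).sum()
        return e
    q0=np.array([p0[0],p0[1],p0[2],p0[3]*100])
    b=None
    for _ in range(3):
        r=minimize(cost,q0,method='Nelder-Mead',options=dict(initial_simplex=q0+np.r_[np.zeros((1,4)),np.diag([12,12,8,12])],xatol=.05,fatol=1e-4));q0=r.x
    q=r.x;return [q[0],q[1],q[2],q[3]/100],r.fun
E
python3 - <<'E'
from h import *
ms={n:cal(n) for n in('scene','top')}
for l,p0 in(('block',[495,-315,3,-.5]),('tin',[418,310,3,0]),('brass_weight',[615,270,3,0]),('upper_board',[552,-5,22,.2])):
    obs=[(ms[n],manip.outline_of(n,l)[0]['pixels']) for n in ms]
    y=l in('block','upper_board')
    for fz in(True,False):
        p,e=fit(l,obs,p0,y,fz);print(l,fz,np.round(p,2),round(e,3))
    for n,o in zip(ms,obs): print(n,np.round(fit(l,[o],p0,y,False)[0],2))
P=np.array([[7.5,7.5,26],[7.5,-237,26],[-187,7.5,26],[-187,-237,0]])
pt=np.array([[268.3,191.5],[351.4,176.8],[278.5,257.7],[361.6,242.3]])
ps=np.array([[421,387],[232,262],[522,262],[340,174]])/2.1+[180,80]
def res(q,w=None):
    W=place(P,[q[0],q[1],q[2],q[3]]);return np.r_[(proj(ms['top'],W)-pt).ravel(),(proj(ms['scene'],W)-ps).ravel()]
r=least_squares(res,[640,90,7,.15]);print('jig',np.round(r.x,3),np.round(r.fun,1))
E
```

```text
block True [ 482.85 -320.7     0.74   -0.5 ] 0.243
block False [ 483.97 -319.75   20.51   -0.53] 0.247
scene [ 482.88 -320.18   35.74   -0.54]
top [ 484.63 -320.66   23.79   -0.51]
tin True [ 4.1591e+02  3.1366e+02 -3.2000e-01  1.4000e-01] 0.24
tin False [4.1674e+02 3.1364e+02 2.3600e+00 8.0000e-02] 0.245
scene [4.1739e+02 3.1396e+02 1.1900e+00 6.0000e-02]
top [4.1667e+02 3.1363e+02 2.0400e+00 9.0000e-02]
brass_weight True [ 6.2188e+02  2.7130e+02 -1.8600e+00  3.0000e-02] 0.289
brass_weight False [ 6.2285e+02  2.7151e+02  5.9400e+00 -5.0000e-02] 0.306
scene [ 6.2386e+02  2.7025e+02  6.5900e+00 -6.0000e-02]
top [ 6.2143e+02  2.7152e+02  6.0600e+00 -3.0000e-02]
upper_board True [ 5.5736e+02 -3.1700e+00  1.9800e+01  3.0000e-01] 0.14
upper_board False [ 5.5827e+02 -2.1000e+00  2.4780e+01  3.0000e-01] 0.144
scene [ 5.5879e+02 -4.3500e+00  2.4670e+01  3.0000e-01]
top [ 5.5693e+02 -9.8000e-01  2.4710e+01  2.9000e-01]
jig [6.25848e+02 1.48724e+02 1.03700e+00 1.66000e-01] [-0.3  0.  -0.9  0.1  0.7 -0.   0.3  0.3 -0.6 -0.3 -0.3  0.4  0.4  0.4
  0.2 -0.5]
```

```bash
cat >> h.py <<'E'
J=(625.8,148.7,7,.166)
def jig(x,y,z=0): return place(np.array([[x,y,z]],float),J)[0]
def plan(*wps):
    # each wp (x,y,z,yaw of tool x in deg): turn first, then shift in tool axes (m)
    s=manip.read_state();R=np.array(s['tcp_rot']);p=np.array(s['eef_pos']);y=np.degrees(np.arctan2(R[1,0],R[0,0]))
    print('t',round(s['t'],2),'at',np.round(p,1),'yaw',round(y,2),'tilt',np.round(R[:2,2],4),'F',np.round(s['contact_force'],1),'w',round(s['grip_width'],3),'gf',round(s['gripper_force'],1))
    for w in wps:
        a=-np.radians((w[3]-y+180)%360-180);y=w[3];c,q=np.cos(np.radians(y)),np.sin(np.radians(y))
        d=np.array(w[:3])-p;p=np.array(w[:3],float)
        sh=np.array([d[0]*c+d[1]*q,d[0]*q-d[1]*c,-d[2]])/1000
        print('wp',np.round(w,1),'turn z',round(a,4),'shift',np.round(sh,4),'rows>=',round(np.linalg.norm(sh)/.0625,1))
E
python3 -c "
from h import *
Y=180+np.degrees(J[3]);a=jig(-190,-138);plan((400,240,200,Y),(a[0],a[1],120,Y),(a[0],a[1],30,Y),(a[0],a[1],8,Y))"
```

```text
t 1.3 at [142.7 557.  231.3] yaw 165.63 tilt [ 0. -0.] F [ 0.3  0.6 -0.3] w 1.003 gf 0.0
wp [400.  240.  200.  189.5] turn z -0.4168 shift [-0.2014 -0.3552  0.0313] rows>= 6.6
wp [461.2 -18.8 120.  189.5] turn z -0.0 shift [-0.0176 -0.2654  0.08  ] rows>= 4.4
wp [461.2 -18.8  30.  189.5] turn z -0.0 shift [-0.    0.    0.09] rows>= 1.4
wp [461.2 -18.8   8.  189.5] turn z -0.0 shift [-0.     0.     0.022] rows>= 0.4
```

Request:
play_rows(commands="0 0 0 0 0 0 -0.139; 0 0 0 0 0 0 -0.139; 0 0 0 0 0 0 -0.139; 0 -0.022 -0.040 0.003 0 0 0; 0 -0.022 -0.040 0.003 0 0 0; 0 -0.022 -0.040 0.003 0 0 0; 0 -0.022 -0.040 0.003 0 0 0; 0 -0.022 -0.040 0.003 0 0 0; 0 -0.022 -0.040 0.004 0 0 0; 0 -0.022 -0.040 0.004 0 0 0; 0 -0.022 -0.040 0.004 0 0 0; 0 -0.022 -0.040 0.004 0 0 0")

```text
t: 2.8
eef_pos: [398.5, 233.6, 200.5]
tcp_rot: [[-0.986, -0.165, 0.001], [-0.165, 0.986, 0.0], [-0.001, 0.0, -1.0]]
contact_force: [0.4, -0.1, -0.2]
grip_width: 1.002
gripper_force: 0.0
```

Request:
play_rows(commands="0 -0.003 -0.044 0.013 0 0 0; 0 -0.003 -0.044 0.013 0 0 0; 0 -0.003 -0.044 0.013 0 0 0; 0 -0.003 -0.044 0.013 0 0 0; 0 -0.003 -0.044 0.013 0 0 0; 0 -0.003 -0.044 0.013 0 0 0; 0 0 0 0 0 0 0")

```text
t: 3.68
eef_pos: [459.6, -25.2, 121.7]
tcp_rot: [[-0.987, -0.161, -0.001], [-0.161, 0.987, -0.001], [0.001, -0.0, -1.0]]
contact_force: [-0.2, 0.3, -0.1]
grip_width: 1.0
gripper_force: 0.0
```

```bash
python3 - <<'E'
from h import *
Y=180+np.degrees(J[3]);a=jig(-190,-138);plan((a[0],a[1],30,Y),(a[0],a[1],8,Y))
c=cal('wrist');im=manip.camera('wrist');cv2.imwrite('pics/w1.png',im[:,:,::-1]);print({k:np.round(v,3).tolist() for k,v in c.items()})
E
```

```text
t 3.67 at [459.6 -25.2 121.7] yaw -170.72 tilt [-0.0005 -0.0005] F [-0.2  0.3 -0.1] w 1.0 gf 0.0
wp [461.2 -18.8  30.  189.5] turn z -0.004 shift [-0.0026  0.006   0.0917] rows>= 1.5
wp [461.2 -18.8   8.  189.5] turn z -0.0 shift [-0.     0.     0.022] rows>= 0.4
{'fx': 356.896, 'fy': 356.896, 'cx': 318.839, 'cy': 205.62, 'k1': -0.076, 'origin': [394.141, -35.143, 263.908], 'attitude': [[-0.161, 0.953, 0.256], [0.987, 0.156, 0.04], [-0.001, 0.26, -0.966]]}
```

View pics/w1.png

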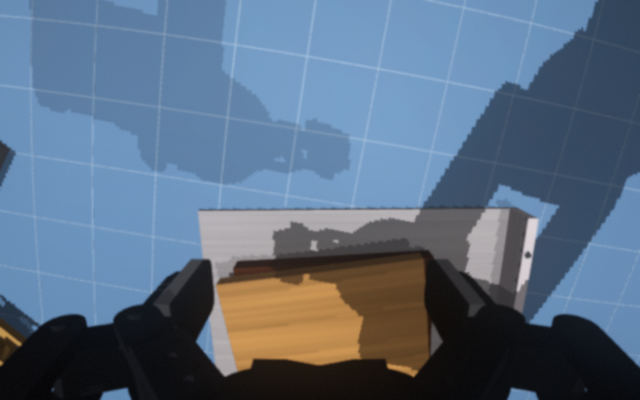

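```bash
python3 - <<'E'
from h import *
c=cal('wrist')
def toj(W): 
    d=W-np.array(J[:3]);cc,s=np.cos(J[3]),np.sin(J[3]);return np.c_[d[:,0]*cc+d[:,1]*s,-d[:,0]*s+d[:,1]*cc]
print('sheet edge',toj(onz(c,[[200,211],[503,208]],7)).round(1),'fence end top out',toj(onz(c,[[538,218]],33)).round(1))
print('upper near edge',toj(onz(c,[[218,282],[430,252]],34)).round(1),'lower',toj(onz(c,[[233,275],[238,262]],22)).round(1))
print('finger tips px -> dir', proj(c,[manip.read_state()['eef_pos']]).round())
E
```

```text
sheet edge [[-186.1 -231.9]
 [-187.7   -1.5]] fence end top out [[-187.6   11. ]]
upper near edge [[-140.9 -214.5]
 [-163.5  -64.5]] lower [[-140.6 -206.4]
 [-151.1 -201.9]]
finger tips px -> dir [[318. 268.]]
```

Request:
play_rows(commands="0 -0.001 0.006 0.050 0 0 0; 0 -0.001 0 0.042 0 0 0; 0 0 0 0.010 0 0 0; 0 0 0 0.010 0 0 0; 0 0 0 0 0 0 0")

```text
t: 4.35
eef_pos: [460.5, -16.1, 10.8]
tcp_rot: [[-0.986, -0.166, 0.001], [-0.166, 0.986, -0.0], [-0.001, -0.0, -1.0]]
contact_force: [0.3, 0.0, -0.3]
grip_width: 0.999
gripper_force: 0.0
```

Request:
play_rows(commands="0 0 0 0.004 0 0 0; 0 0 0 0.004 0 0 0; 0 0 0 0.002 0 0 0; 0 0 0 0 0 0 0")

```text
t: 4.85
eef_pos: [459.9, -16.5, 0.3]
tcp_rot: [[-0.986, -0.165, -0.0], [-0.165, 0.986, 0.0], [0.0, 0.0, -1.0]]
contact_force: [-0.9, -0.3, -0.1]
grip_width: 1.002
gripper_force: 0.0
```

Request:
play_rows(commands="0 -0.008 0 0 0 0 0; 0 -0.008 0 0 0 0 0; 0 -0.006 0 0 0 0 0; 0 -0.006 0 0 0 0 0; 0 -0.006 0 0 0 0 0; 0 -0.006 0 0 0 0 0; 0 -0.006 0 0 0 0 0; 0 -0.006 0 0 0 0 0; 0 -0.006 0 0 0 0 0; 0 -0.004 0 0 0 0 0; 0 -0.003 0 0 0 0 0; 0 0 0 0 0 0 0")

```text
t: 6.35
eef_pos: [524.4, -5.6, 0.3]
tcp_rot: [[-0.986, -0.165, 0.0], [-0.165, 0.986, 0.0], [-0.0, -0.0, -1.0]]
contact_force: [-0.8, -0.0, -0.5]
grip_width: 1.001
gripper_force: 0.2
```

Request:
play_rows(commands="0 -0.002 0 0 0 0 0; 0 -0.0015 0 0 0 0 0; 0 -0.001 0 0 0 0 0; 0 -0.001 0 0 0 0 0; 0 0 0 0 0 0 0")

```text
t: 6.98
eef_pos: [529.6, -4.7, 0.3]
tcp_rot: [[-0.986, -0.165, 0.0], [-0.165, 0.986, 0.0], [-0.0, 0.0, -1.0]]
contact_force: [-2.2, 0.2, 0.6]
grip_width: 0.996
gripper_force: 1.2
```

```bash
python3 - <<'E'
from h import *
plan()
c=cal('scene');im=manip.camera('scene')[150:270,270:450];cv2.imwrite('pics/s2.png',cv2.resize(im[:,:,::-1],(795,530),interpolation=2))
E
```

```text
t 6.97 at [ 5.296e+02 -4.700e+00  3.000e-01] yaw -170.48 tilt [0.0002 0.    ] F [-2.2  0.2  0.6] w 0.996 gf 1.2
```

View pics/s2.png

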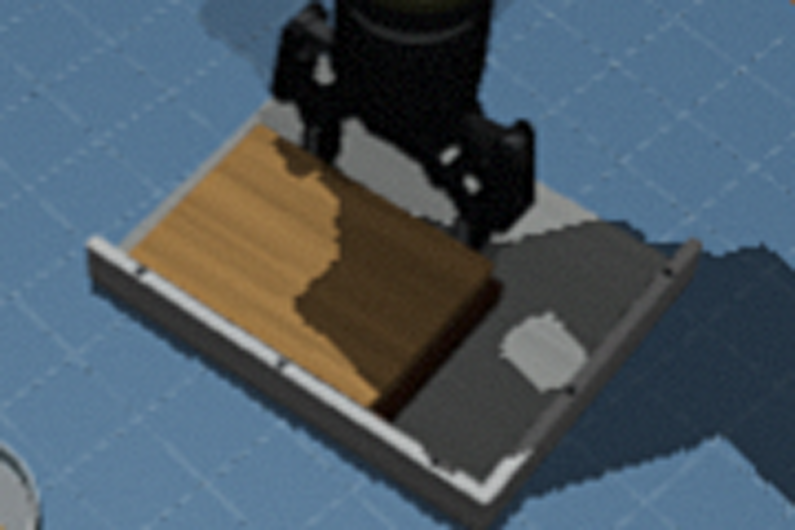

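Request:
play_rows(commands="0 -0.001 0 0 0 0 0; 0 -0.001 0 0 0 0 0; 0 0 0 0 0 0 0")

```text
t: 7.4
eef_pos: [530.2, -4.6, 0.2]
tcp_rot: [[-0.986, -0.166, -0.002], [-0.166, 0.986, -0.0], [0.002, 0.0, -1.0]]
contact_force: [-5.9, -1.5, 3.4]
grip_width: 1.0
gripper_force: 2.6
```

Request:
play_rows(commands="0 0.012 0 0 0 0 0; 0 0 0 -0.040 0 0 0; 0 0 0 -0.040 0 0 0.1745; 0.3 0 0 0 0 0 0.1745; 0.3 0 0 0 0 0 0.1745; 0.3 0 0 0 0 0 0.1745; 0.3 0 0 0 0 0 0.1745; 0.3 0 0 0 0 0 0.1745; 0.3 0 0 0 0 0 0.1745; 0.3 0 0 0 0 0 0.1745; 0.3 0 0 0 0 0 0.1745; 0.3 0 0 0 0 0 0")

```text
t: 8.9
eef_pos: [520.2, -6.5, 80.4]
tcp_rot: [[-0.167, 0.986, 0.002], [0.986, 0.167, -0.0], [-0.0, 0.002, -1.0]]
contact_force: [-0.4, 1.0, -0.2]
grip_width: 0.703
gripper_force: 0.0
```

```bash
python3 - <<'E'
from h import *
Y=90+np.degrees(J[3]);a=jig(-58,-247);b=jig(-58,-161)
plan((a[0],a[1],78,Y),(a[0],a[1],8,Y),(b[0],b[1],8,Y))
c=cal('top');manip.camera('top');m=manip.outline_of('top','upper_board')[0]
print(fit('upper_board',[(c,m['pixels'])],[584,10,22,.166],True,False))
E
```

```text
t 8.9 at [520.2  -6.5  80.4] yaw 99.64 tilt [ 0.0018 -0.    ] F [-0.4  1.  -0.2] w 0.703 gf 0.0
wp [ 609.4 -104.5   78.    99.5] turn z 0.0022 shift [-0.1114  0.0718  0.0024] rows>= 2.1
wp [ 609.4 -104.5    8.    99.5] turn z -0.0 shift [0.   0.   0.07] rows>= 1.1
wp [595.2 -19.7   8.   99.5] turn z -0.0 shift [ 0.086 -0.    -0.   ] rows>= 1.4
([np.float64(610.6320216165266), np.float64(3.5355464110189505), np.float64(22.176314932673684), np.float64(0.18676535530186483)], np.float64(0.4903098521816429))
```

Request:
play_rows(commands="0.3 -0.038 0.024 0 0 0 0; 0.3 -0.037 0.024 0 0 0 0; 0.3 -0.037 0.024 0.010 0 0 0; 0.3 0 0 0.030 0 0 0; 0.3 0 0 0.022 0 0 0; 0.3 0 0 0.010 0 0 0; 0.3 0 0 0 0 0 0; 0.3 0.010 0 0 0 0 0; 0.3 0.010 0 0 0 0 0; 0.3 0.007 0 0 0 0 0; 0.3 0.007 0 0 0 0 0; 0.3 0 0 0 0 0 0")

```text
t: 10.5
eef_pos: [603.6, -70.6, 8.6]
tcp_rot: [[-0.166, 0.986, 0.0], [0.986, 0.166, 0.0], [0.0, 0.0, -1.0]]
contact_force: [0.4, -1.4, -0.1]
grip_width: 0.701
gripper_force: 0.0
```

Request:
play_rows(commands="0.3 0.006 0 0 0 0 0; 0.3 0.006 0 0 0 0 0; 0.3 0.006 0 0 0 0 0; 0.3 0.006 0 0 0 0 0; 0.3 0.006 0 0 0 0 0; 0.3 0.006 0 0 0 0 0; 0.3 0.004 0 0 0 0 0; 0.3 0.003 0 0 0 0 0; 0.3 0.002 0 0 0 0 0; 0.3 0.002 0 0 0 0 0; 0.3 0.001 0 0 0 0 0; 0.3 0 0 0 0 0 0")

```text
t: 12.0
eef_pos: [595.6, -23.9, 8.3]
tcp_rot: [[-0.166, 0.986, -0.0], [0.986, 0.166, 0.0], [0.0, -0.0, -1.0]]
contact_force: [-0.8, -1.4, 1.2]
grip_width: 0.702
gripper_force: 0.8
```

Request:
play_rows(commands="0.3 0.002 0 0 0 0 0; 0.3 0.002 0 0 0 0 0; 0.3 0.002 0 0 0 0 0; 0.3 0.001 0 0 0 0 0; 0.3 0 0 0 0 0 0")

```text
t: 12.62
eef_pos: [594.7, -17.7, 8.3]
tcp_rot: [[-0.167, 0.986, 0.001], [0.986, 0.167, -0.001], [-0.001, 0.0, -1.0]]
contact_force: [0.5, -5.1, -0.1]
grip_width: 0.696
gripper_force: 2.5
```

Request:
play_rows(commands="0.3 0.0015 0 0 0 0 0; 0.3 0.0015 0 0 0 0 0; 0.3 0 0 0 0 0 0")

```text
t: 13.0
eef_pos: [594.8, -17.6, 8.4]
tcp_rot: [[-0.168, 0.986, 0.002], [0.986, 0.168, -0.005], [-0.005, 0.001, -1.0]]
contact_force: [1.8, -14.3, -1.4]
grip_width: 0.701
gripper_force: 7.2
```

Request:
play_rows(commands="0 -0.004 0 0 0 0 0; 0 -0.012 0 0 0 0 0; 0 -0.030 0 -0.040 0 0 0; 0 -0.050 0 -0.030 0 0 0; 0 -0.050 0 -0.020 0 0 0; 0 -0.050 0 -0.020 0 0 -0.176; 0 0 0 0 0 0 -0.176; 0 0 0 0 0 0 -0.176; 0 0 0 0 0 0 -0.176; 0 0 0 0 0 0 -0.176; 0 0 0 0 0 0 0")

```text
t: 14.38
eef_pos: [626.1, -207.2, 118.0]
tcp_rot: [[-0.865, 0.502, -0.001], [0.502, 0.865, 0.001], [0.001, 0.001, -1.0]]
contact_force: [-0.0, -0.7, -0.9]
grip_width: 1.001
gripper_force: 0.0
```

```bash
python3 - <<'E'
from h import *
Y=150.
plan((484,-320,120,Y))
obs=[]
for n in('top','scene'):
    c=cal(n);im=manip.camera(n);m=manip.outline_of(n,'upper_board')[0];print(m['score'],m['pixels'].sum());obs.append((c,m['pixels']))
    if n=='scene': cv2.imwrite('pics/s3.png',cv2.resize(im[150:270,270:450,::-1],(795,530),interpolation=2))
h=jig(-55,-75,15);p,e=fit('upper_board',obs,[h[0],h[1],22,J[3]],True,False);print(h,np.round(p,3),e)
E
```

```text
t 14.38 at [ 626.1 -207.2  118. ] yaw 149.84 tilt [-0.0007  0.0011] F [-0.  -0.7 -0.9] w 1.001 gf 0.0
wp [ 484. -320.  120.  150.] turn z -0.0027 shift [ 0.0667 -0.1688 -0.002 ] rows>= 2.9
0.96 1888
0.88 2833
[583.94895149  65.64285257  22.        ] [5.85672e+02 6.68470e+01 2.46270e+01 1.70000e-01] 0.2331026307962819
```

View pics/s3.png

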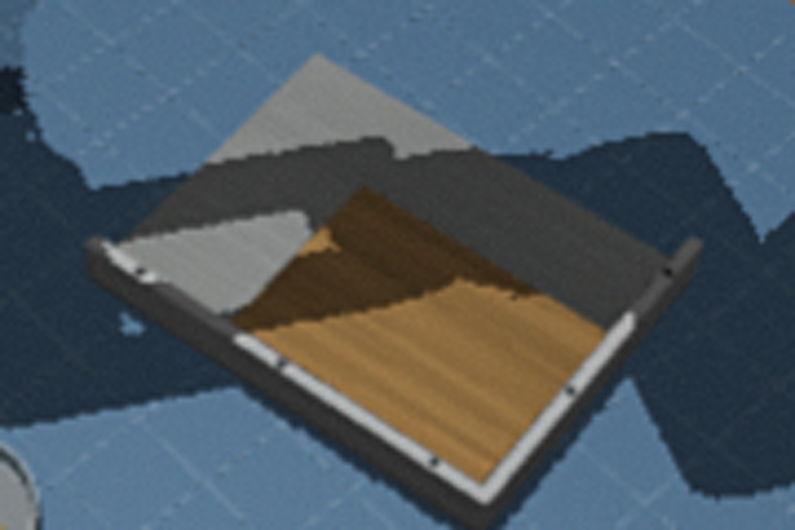

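Request:
play_rows(commands="0 0.004 -0.042 -0.005 0 0 0; 0 0.004 -0.042 -0.005 0 0 0; 0 0.004 -0.042 -0.005 0 0 0; 0 0.005 -0.043 -0.005 0 0 0; 0 0 0 0 0 0 0; 0 0 0 0 0 0 0")

```text
t: 15.32
eef_pos: [527.2, -345.0, 138.3]
tcp_rot: [[-0.865, 0.502, 0.0], [0.502, 0.865, 0.001], [0.0, 0.001, -1.0]]
contact_force: [0.4, -0.4, -0.3]
grip_width: 1.003
gripper_force: 0.0
```

```bash
cat >> h.py <<'E'
def wlook(l,p0,yaw,f):
    c=cal('wrist');im=manip.camera('wrist');cv2.imwrite(f,im[:,:,::-1])
    o=manip.outline_of('wrist',l)
    for m in o[:2]:
        r=cv2.minAreaRect(np.argwhere(m['pixels'])[:,::-1].astype(np.float32))
        p,e=fit(l,[(c,m['pixels'])],p0,yaw,False)
        print(l,round(m['score'],2),m['pixels'].sum(),np.round(r[0]),np.round(r[1]),'fit',np.round(p,2),round(e,3))
    return c
E
python3 - <<'E'
from h import *
plan((484,-320,60,150))
wlook('block',[484,-320,3,-.52],True,'pics/w2.png')
E
```

```text
t 15.32 at [ 527.2 -345.   138.3] yaw 149.87 tilt [0.0004 0.0007] F [ 0.4 -0.4 -0.3] w 1.003 gf 0.0
wp [ 484 -320   60  150] turn z -0.0023 shift [0.0499 0.0001 0.0783] rows>= 1.5
block 0.9 12062 [320. 130.] [136.  93.] fit [ 483.74 -318.57    6.94   -0.5 ] 0.034
```

View pics/w2.png

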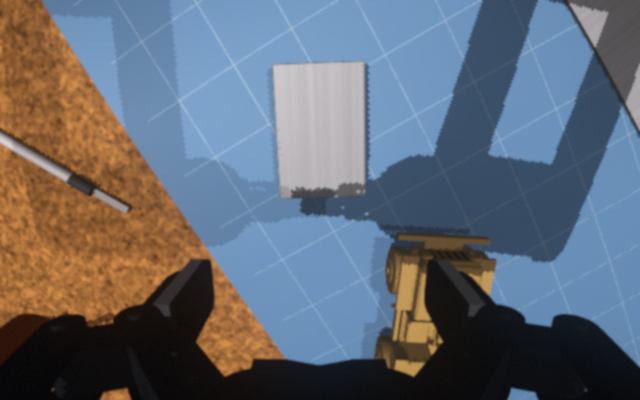

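```bash
python3 - <<'E'
from h import *
plan((483.7,-318.6,60,151.35),(483.7,-318.6,0,151.35))
E
```

```text
t 15.43 at [ 527.6 -344.2  138.1] yaw 149.99 tilt [-0.      0.0007] F [ 0.1  0.1 -0.3] w 1.0 gf 0.0
wp [ 483.7 -318.6   60.   151.4] turn z -0.0238 shift [0.0508 0.0014 0.0781] rows>= 1.5
wp [ 483.7 -318.6    0.   151.4] turn z -0.0 shift [0.   0.   0.06] rows>= 1.0
```

Request:
play_rows(commands="0 0 0 0 0 0 -0.024; 0 0.026 0.001 0.039 0 0 0; 0 0.025 0 0.039 0 0 0; 0 0 0 0.030 0 0 0; 0 0 0 0.018 0 0 0; 0 0 0 0.008 0 0 0; 0 0 0 0.003 0 0 0; 0 0 0 0 0 0 0")

```text
t: 16.42
eef_pos: [483.4, -320.1, 1.8]
tcp_rot: [[-0.878, 0.479, 0.001], [0.479, 0.878, -0.001], [-0.001, -0.0, -1.0]]
contact_force: [0.1, 0.4, 0.2]
grip_width: 1.002
gripper_force: 0.0
```

Request:
play_rows(commands="0 0.001 -0.001 0.002 0 0 0; 0.2 0 0 0 0 0 0; 0.35 0 0 0 0 0 0; 0.5 0 0 0 0 0 0; 0.5 0 0 0 0 0 0; 0.5 0 0 0 0 0 0", grip_force=90)

```text
t: 17.18
eef_pos: [481.9, -320.0, 0.5]
tcp_rot: [[-0.877, 0.48, 0.001], [0.48, 0.877, 0.0], [-0.001, 0.001, -1.0]]
contact_force: [0.4, 2.5, 7.1]
grip_width: 0.728
gripper_force: 100.1
```

Request:
play_rows(commands="0.5 0 0 -0.010 0 0 0; 0.5 0 0 -0.025 0 0 0; 0.5 0 0 -0.040 0 0 0; 0.5 0 0 -0.035 0 0 0.150; 0.5 0 0 0 0 0 0.150; 0.5 0 0 0 0 0 0.150; 0.5 0 0 0 0 0 0.150; 0.5 0 0 0 0 0 0.150; 0.5 0 0 0 0 0 0.150; 0.5 0 0 0 0 0 0")

```text
t: 18.42
eef_pos: [480.3, -319.6, 108.4]
tcp_rot: [[-0.171, 0.985, -0.002], [0.985, 0.171, 0.002], [0.002, -0.002, -1.0]]
contact_force: [-0.3, -0.8, -8.3]
grip_width: 0.724
gripper_force: 101.1
```

```bash
python3 - <<'E'
from h import *
Y=90+np.degrees(J[3])
plan((585.3,67.3,100,Y),(585.3,67.3,33,Y))
E
```

```text
t 18.43 at [ 480.3 -319.6  108.4] yaw 99.86 tilt [-0.0024  0.0016] F [-0.3 -0.8 -8.3] w 0.724 gf 101.1
wp [585.3  67.3 100.   99.5] turn z 0.0061 shift [0.3643 0.1675 0.0084] rows>= 6.4
wp [585.3  67.3  33.   99.5] turn z -0.0 shift [0.    0.    0.067] rows>= 1.1
```

Request:
play_rows(commands="0.5 0.020 0.009 0 0 0 0.006; 0.5 0.038 0.018 0.001 0 0 0; 0.5 0.042 0.019 0.001 0 0 0; 0.5 0.042 0.019 0.001 0 0 0; 0.5 0.042 0.019 0.001 0 0 0; 0.5 0.042 0.019 0.001 0 0 0; 0.5 0.042 0.019 0.001 0 0 0; 0.5 0.042 0.019 0.001 0 0 0; 0.5 0.034 0.016 0.001 0 0 0; 0.5 0.020 0.0105 0 0 0 0; 0.5 0 0 0 0 0 0; 0.5 0 0 0 0 0 0")

```text
t: 19.92
eef_pos: [586.3, 65.4, 101.0]
tcp_rot: [[-0.165, 0.986, -0.001], [0.986, 0.165, -0.001], [-0.001, -0.002, -1.0]]
contact_force: [-0.2, -0.2, -8.2]
grip_width: 0.723
gripper_force: 101.1
```

```bash
python3 - <<'E'
from h import *
Y=90+np.degrees(J[3])
plan((585.3,67.3,33,Y))
E
```

```text
t 19.93 at [586.3  65.4 101. ] yaw 99.48 tilt [-0.0015 -0.001 ] F [-0.2 -0.2 -8.2] w 0.723 gf 101.1
wp [585.3  67.3  33.   99.5] turn z -0.0006 shift [ 0.002  -0.0007  0.068 ] rows>= 1.1
```

Within 2 mm; lower gently to just above, then creep.

Request:
play_rows(commands="0.5 0.002 0 0.020 0 0 0; 0.5 0 0 0.020 0 0 0; 0.5 0 0 0.012 0 0 0; 0.5 0 0 0.008 0 0 0; 0.5 0 0 0.004 0 0 0; 0.5 0 0 0.002 0 0 0; 0.5 0 0 0 0 0 0")

```text
t: 20.8
eef_pos: [587.0, 68.2, 35.6]
tcp_rot: [[-0.164, 0.986, 0.001], [0.986, 0.164, 0.0], [-0.0, 0.001, -1.0]]
contact_force: [-0.6, 0.2, -8.0]
grip_width: 0.726
gripper_force: 100.9
```

Request:
play_rows(commands="0.5 0 0 0.0015 0 0 0; 0.5 0 0 0.001 0 0 0; 0.5 0 0 0.001 0 0 0; 0.5 0 0 0.001 0 0 0; 0.5 0 0 0 0 0 0")

```text
t: 21.42
eef_pos: [586.7, 68.3, 31.5]
tcp_rot: [[-0.164, 0.986, 0.001], [0.986, 0.164, 0.0], [-0.0, 0.001, -1.0]]
contact_force: [-1.0, -0.0, 0.9]
grip_width: 0.725
gripper_force: 101.9
```

Request:
play_rows(commands="0.24 0 0 0 0 0 0; 0.2 0 0 0 0 0 0; 0.1 0 0 0 0 0 0; 0 0 0 0 0 0 0; 0 0 0 0 0 0 0; 0 0 0 -0.020 0 0 0; 0 0 0 -0.040 0 0 0; 0 0 0 -0.050 0 0 0; 0 0 0 -0.050 0 0 0", grip_force=40)

```text
t: 22.55
eef_pos: [586.3, 68.2, 192.0]
tcp_rot: [[-0.164, 0.986, -0.001], [0.986, 0.164, -0.0], [0.0, -0.001, -1.0]]
contact_force: [0.3, 0.3, -0.4]
grip_width: 1.0
gripper_force: 0.0
```

```bash
python3 - <<'E'
from h import *
# tin next, hover so that tin sits toward camera
ty=100.
plan((417,313,180,ty))
wlook('block',[586,67,34,.166-np.pi/2],True,'pics/w3.png')
E
```

```text
t 22.55 at [586.3  68.2 192. ] yaw 99.43 tilt [-0.0006 -0.    ] F [ 0.3  0.3 -0.4] w 1.0 gf 0.0
wp [417. 313. 180. 100.] turn z -0.01 shift [ 0.2705 -0.1243  0.012 ] rows>= 4.8
block 0.62 9138 [320. 192.] [115.  81.] fit [586.01  67.04  35.19  -1.4 ] 0.037
```

View pics/w3.png

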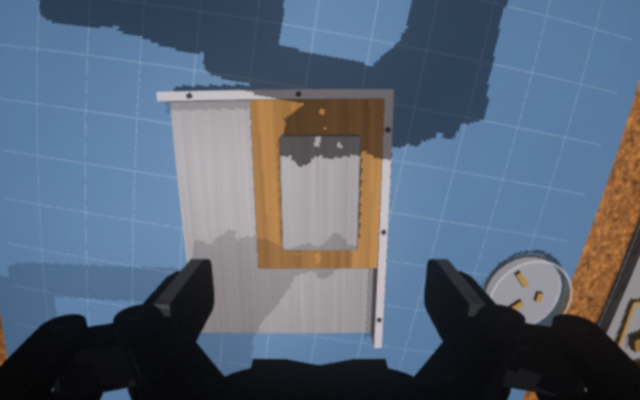

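Request:
play_rows(commands="0 0.037 -0.021 0.002 0 0 0; 0 0.037 -0.021 0.002 0 0 0; 0 0.037 -0.021 0.002 0 0 0; 0 0.037 -0.021 0.002 0 0 0; 0 0.036 -0.021 0.002 0 0 0; 0 0.036 -0.022 0.002 0 0 0; 0 0 0 0 0 0 0; 0 0 0 0 0 0 0")

```text
t: 23.65
eef_pos: [425.3, 264.2, 178.4]
tcp_rot: [[-0.165, 0.986, -0.0], [0.986, 0.165, -0.001], [-0.001, -0.0, -1.0]]
contact_force: [-0.0, 0.3, 0.0]
grip_width: 1.002
gripper_force: 0.0
```

```bash
python3 - <<'E'
from h import *
plan((417,313.6,100,99.5))
wlook('tin',[417,313.6,3,0],False,'pics/w4.png')
E
```

```text
t 23.65 at [425.3 264.2 178.4] yaw 99.48 tilt [-0.0001 -0.0007] F [-0.   0.3  0. ] w 1.002 gf 0.0
wp [417.  313.6 100.   99.5] turn z -0.0004 shift [ 0.0501 -0.0001  0.0784] rows>= 1.5
tin 0.67 5255 [318. 128.] [82. 80.] fit [4.1564e+02 3.1545e+02 1.6800e+00 7.0000e-02] 0.059
```

Request:
play_rows(commands="0 0.026 -0.001 0.020 0 0 0; 0 0.026 0 0.040 0 0 0; 0 0 0 0.040 0 0 0; 0 0 0 0.035 0 0 0; 0 0 0 0.020 0 0 0; 0 0 0 0.010 0 0 0; 0 0 0 0 0 0 0; 0.2 0 0 0 0 0 0; 0.35 0 0 0 0 0 0; 0.5 0 0 0 0 0 0; 0.5 0 0 0 0 0 0; 0.5 0 0 0 0 0 0", grip_force=50)

```text
t: 25.25
eef_pos: [416.7, 316.0, 15.0]
tcp_rot: [[-0.164, 0.986, 0.002], [0.986, 0.164, 0.001], [0.001, 0.002, -1.0]]
contact_force: [0.3, -1.4, 5.7]
grip_width: 0.695
gripper_force: 53.8
```

Request:
play_rows(commands="0.5 0 0 -0.010 0 0 0; 0.5 0 0 -0.030 0 0 0; 0.5 0 0 -0.040 0 0 0; 0.5 0 0 -0.030 0 0 0; 0.5 -0.015 0.008 0 0 0 0; 0.5 -0.034 0.016 0 0 0 0; 0.5 -0.045 0.022 0 0 0 0; 0.5 -0.045 0.022 0 0 0 0; 0.5 -0.045 0.022 0 0 0 0; 0.5 -0.045 0.022 0 0 0 0; 0.5 -0.030 0.012 0 0 0 0; 0.5 0 0 0 0 0 0")

```text
t: 26.75
eef_pos: [581.2, 77.0, 121.9]
tcp_rot: [[-0.16, 0.987, -0.002], [0.987, 0.16, -0.001], [-0.001, -0.002, -1.0]]
contact_force: [-0.0, 0.1, -1.5]
grip_width: 0.691
gripper_force: 54.5
```

```bash
python3 - <<'E'
from h import *
plan((586,67,100,99.5),(586,67,67,99.5))
E
```

```text
t 26.75 at [581.2  77.  121.9] yaw 99.21 tilt [-0.0019 -0.001 ] F [-0.   0.1 -1.5] w 0.691 gf 54.5
wp [586.   67.  100.   99.5] turn z -0.0051 shift [-0.0107  0.0031  0.0219] rows>= 0.4
wp [586.   67.   67.   99.5] turn z -0.0 shift [0.    0.    0.033] rows>= 0.5
```

Request:
play_rows(commands="0.5 -0.006 0.002 0.005 0 0 -0.005; 0.5 -0.004 0.001 0.015 0 0 0; 0.5 0 0 0.015 0 0 0; 0.5 0 0 0.010 0 0 0; 0.5 0 0 0.006 0 0 0; 0.5 0 0 0.002 0 0 0; 0.5 0 0 0 0 0 0")

```text
t: 27.62
eef_pos: [585.4, 71.1, 71.0]
tcp_rot: [[-0.169, 0.986, 0.0], [0.986, 0.169, 0.0], [-0.0, 0.0, -1.0]]
contact_force: [-0.1, 1.2, -1.1]
grip_width: 0.692
gripper_force: 54.5
```

Request:
play_rows(commands="0.5 -0.002 0 0 0 0 0; 0.5 -0.002 0 0.001 0 0 0; 0.5 0 0 0.001 0 0 0; 0.5 0 0 0.001 0 0 0; 0.5 0 0 0.001 0 0 0; 0.5 0 0 0.001 0 0 0; 0.5 0 0 0 0 0 0")

```text
t: 28.5
eef_pos: [585.8, 67.1, 65.6]
tcp_rot: [[-0.169, 0.986, -0.0], [0.986, 0.169, -0.0], [0.0, -0.0, -1.0]]
contact_force: [-0.0, 0.4, -2.4]
grip_width: 0.696
gripper_force: 54.5
```

Request:
play_rows(commands="0.5 0 0 0.001 0 0 0; 0.5 0 0 0.001 0 0 0; 0.5 0 0 0 0 0 0")

```text
t: 28.88
eef_pos: [586.0, 67.1, 65.0]
tcp_rot: [[-0.169, 0.986, 0.001], [0.986, 0.169, 0.0], [-0.0, 0.001, -1.0]]
contact_force: [-2.6, 0.2, 5.6]
grip_width: 0.69
gripper_force: 55.2
```

Contact at the expected height. Release and rise.

Request:
play_rows(commands="0.29 0 0 0 0 0 0; 0.24 0 0 0 0 0 0; 0.12 0 0 0 0 0 0; 0 0 0 0 0 0 0; 0 0 0 0 0 0 0; 0 0 0 0 0 0 0; 0 0 0 -0.015 0 0 0; 0 0 0 -0.040 0 0 0; 0 0 0 -0.050 0 0 0; 0 0 0 -0.040 0 0 0; 0 0 0 0 0 0 0", grip_force=30)

```text
t: 30.25
eef_pos: [588.8, 67.2, 214.2]
tcp_rot: [[-0.169, 0.986, 0.01], [0.986, 0.169, 0.0], [-0.001, 0.01, -1.0]]
contact_force: [0.5, -0.5, -0.2]
grip_width: 1.0
gripper_force: 0.0
```

```bash
python3 - <<'E'
from h import *
plan((622,223,190,99.5))
wlook('tin',[586,67,53,0],False,'pics/w5.png');wlook('block',[586,67,34,.166-np.pi/2],True,'pics/w5.png')
E
```

```text
t 30.25 at [588.8  67.2 214.2] yaw 99.72 tilt [0.01   0.0004] F [ 0.5 -0.5 -0.2] w 1.0 gf 0.0
wp [622.  223.  190.   99.5] turn z 0.0038 shift [0.1482 0.0584 0.0242] rows>= 2.6
tin 0.69 5709 [315. 199.] [81. 88.] fit [5.8531e+02 6.7170e+01 5.2420e+01 7.0000e-02] 0.036
block 0.62 2569 [320. 186.] [110.  76.] fit [586.03  67.4   43.14  -1.4 ] 0.698
```

View pics/w5.png

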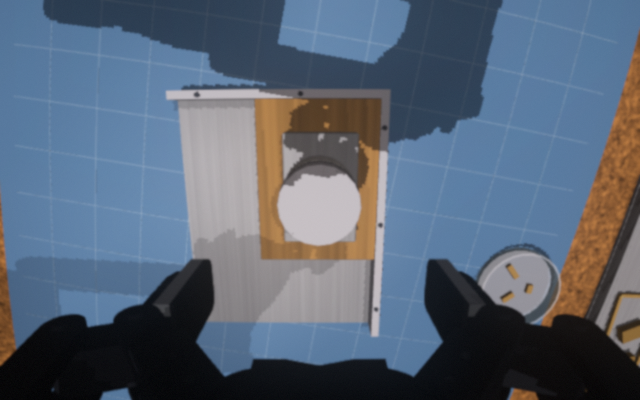

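Request:
play_rows(commands="0 0.029 0.013 0.003 0 0 0; 0 0.029 0.013 0.005 0 0 0; 0 0.029 0.013 0.005 0 0 0; 0 0.029 0.013 0.005 0 0 0; 0 0.030 0.014 0.005 0 0 0; 0 0 0 0 0 0 0; 0 0 0 0 0 0 0")

```text
t: 31.32
eef_pos: [625.3, 221.5, 184.2]
tcp_rot: [[-0.169, 0.986, -0.003], [0.986, 0.169, -0.001], [-0.001, -0.003, -1.0]]
contact_force: [-1.5, 0.5, -0.2]
grip_width: 1.0
gripper_force: 0.0
```

```bash
python3 - <<'E'
from h import *
plan((622,271.4,100,99.5))
c=wlook('brass_weight',[622,271.4,3,0],False,'pics/w6.png')
for m in manip.outline_of('wrist','brass_weight')[:1]:
    ys,xs=np.nonzero(m['pixels']);print(xs.min(),xs.max(),ys.min(),ys.max())
E
```

```text
t 31.32 at [625.3 221.5 184.2] yaw 99.74 tilt [-0.0031 -0.0015] F [-1.5  0.5 -0.2] w 1.0 gf 0.0
wp [622.  271.4 100.   99.5] turn z 0.0041 shift [0.0497 0.005  0.0842] rows>= 1.6
brass_weight 0.75 1865 [325. 130.] [47. 48.] fit [6.2040e+02 2.7241e+02 1.1100e+00 7.0000e-02] 0.077
301 349 106 153
```

View pics/w6.png

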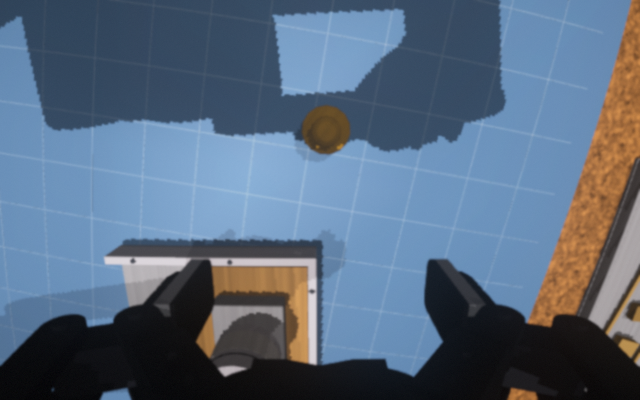

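Request:
play_rows(commands="0 0.026 0.002 0.020 0 0 0.004; 0 0.025 0.002 0.040 0 0 0; 0 0 0 0.040 0 0 0; 0 0 0 0.040 0 0 0; 0 0 0 0.022 0 0 0; 0 0 0 0.012 0 0 0; 0 0 0 0 0 0 0; 0.3 0 0 0 0 0 0; 0.5 0 0 0 0 0 0; 0.7 0 0 0 0 0 0; 0.8 0 0 0 0 0 0; 0.8 0 0 0 0 0 0", grip_force=50)

```text
t: 32.98
eef_pos: [622.3, 273.3, 13.2]
tcp_rot: [[-0.165, 0.986, 0.002], [0.986, 0.165, 0.001], [0.0, 0.002, -1.0]]
contact_force: [-1.5, -0.6, 6.1]
grip_width: 0.43
gripper_force: 50.6
```

Request:
play_rows(commands="0.8 0 0 -0.010 0 0 0; 0.8 0 0 -0.030 0 0 0; 0.8 0 0 -0.045 0 0 0; 0.8 0 0 -0.045 0 0 0; 0.8 0 0 -0.015 0 0 0; 0.8 -0.015 -0.005 0 0 0 0; 0.8 -0.035 -0.013 0 0 0 0; 0.8 -0.045 -0.016 0 0 0 0; 0.8 -0.045 -0.016 0 0 0 0; 0.8 -0.035 -0.013 0 0 0 0; 0.8 -0.020 -0.0075 0 0 0 0; 0.8 0 0 0 0 0 0")

```text
t: 34.48
eef_pos: [582.8, 67.4, 155.2]
tcp_rot: [[-0.162, 0.987, -0.004], [0.987, 0.162, -0.0], [0.0, -0.003, -1.0]]
contact_force: [0.9, 1.2, -3.5]
grip_width: 0.429
gripper_force: 50.9
```

Request:
play_rows(commands="0.8 0 0 0 0 0 0; 0.8 0 0 0 0 0 0")

```text
t: 34.72
eef_pos: [584.5, 70.2, 156.6]
tcp_rot: [[-0.166, 0.986, -0.0], [0.986, 0.166, 0.0], [0.0, 0.0, -1.0]]
contact_force: [1.2, -0.2, -4.4]
grip_width: 0.431
gripper_force: 50.9
```

```bash
python3 - <<'E'
from h import *
plan((585.3,67.2,120,99.5))
E
```

```text
t 34.73 at [584.5  70.2 156.6] yaw 99.55 tilt [-0.      0.0004] F [ 1.2 -0.2 -4.4] w 0.431 gf 50.9
wp [585.3  67.2 120.   99.5] turn z 0.0009 shift [-0.0031  0.0003  0.0366] rows>= 0.6
```

Request:
play_rows(commands="0.8 -0.002 0 0.010 0 0 0; 0.8 0 0 0.012 0 0 0; 0.8 0 0 0.008 0 0 0; 0.8 0 0 0.003 0 0 0; 0.8 0 0 0.001 0 0 0; 0.8 0 0 0 0 0 0; 0.8 0 0 0 0 0 0")

```text
t: 35.6
eef_pos: [585.0, 67.1, 123.2]
tcp_rot: [[-0.165, 0.986, 0.001], [0.986, 0.165, 0.0], [-0.0, 0.001, -1.0]]
contact_force: [-0.2, 0.1, -3.7]
grip_width: 0.434
gripper_force: 50.9
```

Request:
play_rows(commands="0.8 0 0 0.0015 0 0 0; 0.8 0 0 0.001 0 0 0; 0.8 0 0 0.001 0 0 0; 0.8 0 0 0.001 0 0 0; 0.8 0 0 0 0 0 0")

```text
t: 36.22
eef_pos: [584.7, 67.2, 118.3]
tcp_rot: [[-0.165, 0.986, 0.0], [0.986, 0.165, -0.0], [-0.0, 0.0, -1.0]]
contact_force: [1.5, 0.6, -4.2]
grip_width: 0.428
gripper_force: 51.0
```

Request:
play_rows(commands="0.8 0 0 0.001 0 0 0; 0.8 0 0 0.0005 0 0 0; 0.8 0 0 0 0 0 0")

```text
t: 36.6
eef_pos: [584.7, 67.1, 118.2]
tcp_rot: [[-0.165, 0.986, 0.001], [0.986, 0.165, -0.0], [-0.0, 0.001, -1.0]]
contact_force: [-3.0, -0.5, 6.3]
grip_width: 0.432
gripper_force: 51.8
```

Contact (weight off, +6 N). Release gradually, then rise.

Request:
play_rows(commands="0.55 0 0 0 0 0 0; 0.5 0 0 0 0 0 0; 0.4 0 0 0 0 0 0; 0.2 0 0 0 0 0 0; 0 0 0 0 0 0 0; 0 0 0 0 0 0 0; 0 0 0 0 0 0 0; 0 0 0 -0.010 0 0 0; 0 0 0 -0.030 0 0 0; 0 0 0 -0.050 0 0 0; 0 0 0 -0.050 0 0 0; 0 0 0 0 0 0 0", grip_force=30)

```text
t: 38.1
eef_pos: [587.9, 67.3, 262.8]
tcp_rot: [[-0.165, 0.986, 0.012], [0.986, 0.165, 0.001], [-0.001, 0.011, -1.0]]
contact_force: [0.3, -0.1, 0.7]
grip_width: 1.003
gripper_force: 0.0
```

```bash
python3 - <<'E'
from h import *
plan()
c=wlook('brass_weight',[585,67,108,0],False,'pics/w7.png');wlook('tin',[585.3,67.2,53,0],False,'pics/w7b.png')
a=cv2.imread('pics/w7.png');b=manip.camera('scene')[90:290,240:440,::-1]
cv2.imwrite('pics/fin.png',np.hstack([cv2.resize(a[80:340,180:440],(400,400)),cv2.resize(b,(400,400))]))
E
```

```text
t 38.1 at [587.9  67.3 262.8] yaw 99.49 tilt [0.0115 0.0005] F [ 0.3 -0.1  0.7] w 1.003 gf 0.0
brass_weight 0.76 2438 [312. 198.] [59. 51.] fit [5.8379e+02 6.6810e+01 1.0595e+02 9.0000e-02] 0.04
tin 0.85 1782 [321. 180.] [70. 61.] fit [5.8491e+02 6.8470e+01 5.1350e+01 6.0000e-02] 0.592
tin 0.69 2443 [318. 199.] [58. 51.] fit [5.8837e+02 6.1810e+01 4.8860e+01 1.7000e-01] 0.441
```

View pics/fin.png

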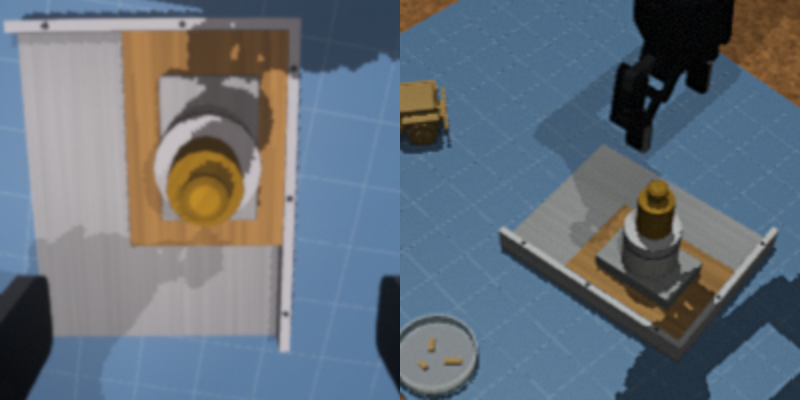

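The pile stands straight and centred: the brass weight is about 1.5 mm from the tin's axis. The boards are flush against both fences, and the gripper is clear.

```bash
python3 -c "
from bench import manip
print(manip.hand_in())"
```

```text
the job is handed in; nothing more can be done
None
```

I pushed both boards home against the fences, stacked block, tin and brass weight centred on them, and handed the job in at about 38 s; the hand-in returned no verdict.

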